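# Pluck the free stopper and mist it

## Task

Three stoppers stand in the pocket tray, but hidden clips still hold two of them; tug them to find the one that comes out, and leave the held ones where they are. Stand the free stopper upright and let go of it in the middle of the steel dish beside the spray bottle, then press the bottle's nozzle cap fully down, without ramming it, and let it come up again. Do not shift the tins or the tape roll.

Things in the scene. Friction and masses are not known exactly. Their poses are not given: they have to be found in the camera images.
- tray: White pocket tray, fixed, 100 x 200 x 24 mm (x, y, z; a 116 x 216 mm foot flange), with a row of three round pockets 20 mm wide and 16 mm deep along its y axis, at y = -62, 0 and +62 mm. Origin: centre of its underside, on the table; it is turned about the vertical
- stopper_a: Pale plastic stopper, 40 mm tall, in the pocket at y = -62 mm. Head 18 mm wide, 25 mm tall, 24 mm of it above the tray top; hidden in the pocket a stem 9 mm wide, 11 mm long, and a foot 17 mm wide, 4 mm thick. The three look alike: one is free, two are clipped by the foot in the pocket and lift only about 1 mm; which one is free changes. Origin: centre of the foot's underside; z up
- stopper_b: Pale plastic stopper, 40 mm tall, in the middle pocket. Head 18 mm wide, 25 mm tall, 24 mm of it above the tray top; hidden in the pocket a stem 9 mm wide, 11 mm long, and a foot 17 mm wide, 4 mm thick. The three look alike: one is free, two are clipped by the foot in the pocket and lift only about 1 mm; which one is free changes. Origin: centre of the foot's underside; z up
- stopper_c: Pale plastic stopper, 40 mm tall, in the pocket at y = +62 mm. Head 18 mm wide, 25 mm tall, 24 mm of it above the tray top; hidden in the pocket a stem 9 mm wide, 11 mm long, and a foot 17 mm wide, 4 mm thick. The three look alike: one is free, two are clipped by the foot in the pocket and lift only about 1 mm; which one is free changes. Origin: centre of the foot's underside; z up
- station: Fixed aluminium base plate 120 x 260 x 8 mm (x, y, z) that carries the steel dish at its y = -70 mm end and the white spray bottle (64 mm across) at its y = +70 mm end. Origin: centre of its underside, on the table; it is turned about the vertical
- dish (a point): Centre of the dish's flat inner floor, 11 mm above the table. The round dish is 88 mm across at its rim, its floor about 72 mm across, and the rim stands 7 mm above the floor
- nozzle_cap (a joint): Travel of the bottle's sprung cap in m: 0 = up, 0.008 = fully down. It takes 3 N to start and 9 N to reach the bottom
- cap_top (a point): Centre of the top face of the grey nozzle cap (32 mm across, 20 mm tall; a thin spout points to the dish), 169 mm above the table when up; it moves straight down with the cap
- tin_a: Bystander: closed square red tin with black lid, 64 x 64 x 84 mm. Origin: centre of its underside
- tin_b: Bystander: the same kind of tin. Origin: centre of its underside
- tape_roll: Bystander: roll of clear tape lying flat, 96 mm across, 36 mm tall. Origin: centre of its underside

How it is judged:
By the outcome, as a careful person would: the job done as asked, in the order asked, and still so for the second after the job is handed in, with the robot touching nothing.
It also fails if it takes over 64 s, if anything falls off the work surface, if the arm or the gripper's body presses on something with over 40 N, if the wrist force passes 120 N, or if a joint passes its speed limit or range.

## Robot

A 6-joint arm with a two-finger parallel gripper is mounted at the origin on the work surface. World frame = base frame: x ahead of the robot, y to its left, z up, the work surface at z = 0. Lengths are in m, angles in degrees, forces in N, time in s.
With the tool pointing down it reaches from about 0.4 to 0.825 m from the base axis. Payload 7 kg.
Tool frame: the origin (TCP) lies on the centre line of the jaws, within the pads' length; the fingertips stand 19 mm ahead of it and the grasp point (between the pads) is the TCP (r.tips_ahead is the distance from the TCP to the fingertips, in m); z points along the fingers, y is the line along which they close (so a half turn about z gives the same grasp; the last joint's range is limited). The gripper opens to 88 mm and grips with 3 to 60 N. Pads are 19 mm wide; open, the fingers measure 130 mm over their backs; the gripper's body (78 mm by 193 mm) begins 47 mm behind the grasp point.
Start: joints at [-56.545, 20.546, 0.682, 0, -70.136, -16.507], TCP at [0.197, -0.646, 0.246] pointing down, gripper open.
Joint ranges: [-176.03, 176.03], [-82.01, 121.73], [-58.28, 71.71], [-173.87, 95.51], [-174.79, -0.11], [-173.66, 173.66]. Speed limits (degrees/s): [136.94, 136.94, 172.46, 180, 180, 180].

## Interface

Orientations are given as [roll, pitch, yaw] about the fixed x, y, z axes, in that order (R = Rz(yaw) Ry(pitch) Rx(roll)).
In Python, from plant import r, viewer, close_job gives the robot as it stands. The module is installed in compiled form; this text tells all that it offers.
- The arm moves only by the tool arm_command, never from a script. Its arguments are lists of equal length, an entry for each row: "travel": the shift along the world's x, y, z scaled (see below), a list of three; "delta_rot": the turn, a rotation vector about the world's x, y, z scaled (see below), a list of three. In form: {"travel": [[dx, dy, dz], ...], "delta_rot": [[rx, ry, rz], ...]}. A call has 1 to 20 rows; each row is the pose to reach, as a shift and turn from the pose commanded when the call began; what a row does not reach only later rows make up. The controller multiplies each number of a shift by 0.5 m and each number of a turn by 90 degrees. A row lasts 1/8 s, in which the tool goes at most 62.5 mm and 10.7 degrees, less where a joint would pass 70% of its speed; a pose out of reach is approached as far as the arm can. A call with a number of a shift or a turn outside -1 to 1 is refused whole. A call with a gripper value outside its range is refused whole. "grip" is the opening, from 0 (shut) to 1 (fully open), set as the call begins (left out, the last holds). The fingers move at their own pace and stop on an object; "newtons" is the grip in N (left out, the last holds). Time passes only in rows, so rows that repeat a pose let the fingers close. It gives the time, the measured TCP pose, the force, the opening and the grip force at its end, in the units of the state.
- r.get_state(): the state, without advancing time (a new reading comes with each control period).
- viewer.capture(name): name is "side" or "top" or "wrist"; returns a dict with "img" (400x640x3 uint8, red, green, blue), "camera_matrix" (3x3 intrinsics, pixels), "R" (3x3) and "t" (3): a world point X has camera coordinates R X + t; the wrist camera has in their place "mount" (4x4, takes a point from camera to tool coordinates, whose origin is the TCP and whose axes are the flange's). Camera axes: x right, y down, z forward; pixel columns grow to the right and rows downward; lengths in m; the calibration is good to about 2 mm. The wrist camera is an equidistant fisheye: a pixel r from the principal point sees the ray r / f radians off the axis. A picture is of the moment at which its call begins: read the wrist's pose just before it. There is no depth.
- close_job(): hands the job in; it is judged then, once.
The state is a dict: "time_s": time; "joints": joint angles; "qd": joint speeds; "joint_torque": joint torques, N m; "tcp_pos": TCP position; "eef_rot": TCP orientation; "contact_force": force on the tool from outside, world axes, zero at the start; "moment": the same for the moment, N m; "gripper_width": finger opening in m; "gripper_force": force on a finger pad.
Only numpy, scipy, OpenCV 4.12 (cv2) and the standard library are available. Lean on these libraries where they do the work, as an engineer would, in place of code of your own. Each camera call takes 0.05 s, during which the arm holds its last target. There are 200 camera calls.

## Working session

There is one attempt and no reset: what is moved stays moved. The work goes in short steps, Python scripts to look and compute and a tool call to move; the robot and the scene stay as the last step left them, time stands still between calls to the robot, and variables do not carry over. Pictures are saved under pics/ and viewed, at most 10 in all, crops included, and the job is handed in when it is done.

Besides the shell and the picture viewer there is one more tool, called after "Call:" as name(argument=value, ...) on one line, values as JSON. arm_command: Moves the arm, as the interface text tells. Shifts and turns lie within -1 to 1; 1 stands for 0.5 m of shift or 90 degrees of turn. Its arguments: {"type":"object","properties":{"travel":{"type":"array"},"delta_rot":{"type":"array"},"grip":{"type":"number"},"newtons":{"type":"number"}},"required":["travel","delta_rot"]}

```bash
mkdir -p pics
python3 - <<'E'
from plant import r,viewer
import cv2,numpy as np,pickle
print(r.get_state())
d={}
for n in("top","side"):
    c=viewer.capture(n);d[n]=c;cv2.imwrite(f"pics/{n}0.png",c["img"][:,:,::-1])
    print(n,c["camera_matrix"],c["R"],c["t"])
pickle.dump(d,open("cams.pkl","wb"))
E
```

```text
{'time_s': 0.0, 'joints': array([-5.65474441e+01,  2.05920816e+01,  6.34331931e-01, -1.98410615e-02,
       -7.01367341e+01, -1.65058935e+01]), 'qd': array([ 0.04792472,  0.09095596, -0.01456633, -0.00059709,  0.0239317 ,
       -0.07555346]), 'joint_torque': array([ 5.71624514e-04, -5.82714808e+01,  2.93048948e+01,  6.99693918e+00,
        6.80900455e-03, -1.78523433e-04]), 'tcp_pos': array([ 0.19658021, -0.64526201,  0.24462049]), 'eef_rot': array([ 1.79904110e+02, -8.96349761e-03, -1.63060087e+02]), 'contact_force': array([-1.2287554 , -0.0663895 ,  0.47896215]), 'moment': array([ 0.00882584,  0.00441003, -0.01518645]), 'gripper_force': 0.0, 'gripper_width': 0.08770319132591564}
top [[362.62882765   0.         325.28928826]
 [  0.         362.62882765 201.59640002]
 [  0.           0.           1.        ]] [[ 0.02613292 -0.99961399 -0.00943045]
 [-0.99669502 -0.02532844 -0.07718485]
 [ 0.07691619  0.01141635 -0.9969722 ]] [-0.0171644   0.64855625  0.9066805 ]
side [[464.77138073   0.         315.60918114]
 [  0.         464.77138073 190.28242554]
 [  0.           0.           1.        ]] [[ 0.99964521 -0.01452545  0.02232639]
 [ 0.00755384 -0.64919803 -0.76058192]
 [ 0.02554205  0.76048072 -0.64885798]] [-0.63300331  0.12249182  1.13352609]
```

View pics/top0.png

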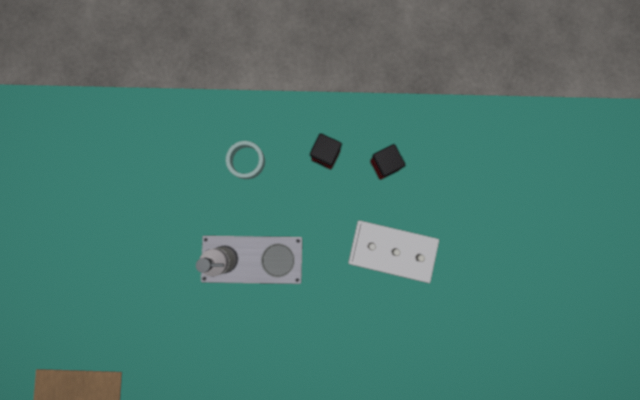

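View pics/side0.png

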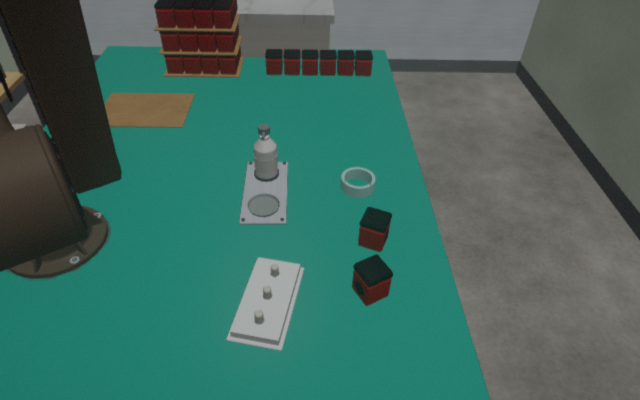

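The top view shows the stoppers at about (372,246), (396,252) and (420,258), the dish at (278,260) and the cap at (205,265). The tape and tins sit farther out, at (245,160), (326,151) and (388,162). In the side view the stoppers are at (275,270), (267,292) and (259,316), and the cap is at (264,130).

```bash
cat > h.py <<'E'
import numpy as np,cv2,pickle
def ray(c,u,v,z):
    d=np.linalg.inv(c["camera_matrix"])@[u,v,1]
    o=-c["R"].T@c["t"]; d=c["R"].T@d
    return o+d*(z-o[2])/d[2]
def proj(c,X):
    p=c["R"]@np.array(X)+c["t"]; p=c["camera_matrix"]@p; return p[:2]/p[2]
E
python3 - <<'E'
from h import *
d=pickle.load(open("cams.pkl","rb"));t,s=d["top"],d["side"]
for n,(u,v) in dict(s1=(372,246),s2=(396,252),s3=(420.3,258)).items(): print(n,ray(t,u,v,.044))
for n,(u,v) in dict(s1=(275,266.5),s2=(267,289),s3=(259,312.5)).items(): print(n,'side',ray(s,u,v,.048))
print('dish',ray(t,278,260,.015),ray(s,264,205,.015)); print('cap',ray(t,205,265,.169),ray(s,264,128,.169))
print('plate',[ray(t,*p,.008)[:2].round(3) for p in((202,236),(302,237),(301,283),(200,282))])
print('tray',[ray(t,*p,.024)[:2].round(3) for p in((359,222),(438,238),(431,281),(350,265))])
print('tins',ray(t,327,146,.084),ray(t,388,158,.084),'tape',ray(t,245,160,.03))
a=cv2.resize(t["img"][225:295,340:450,::-1],None,fx=5,fy=5,interpolation=cv2.INTER_CUBIC)
b=cv2.resize(t["img"][225:295,190:310,::-1],None,fx=5,fy=5,interpolation=cv2.INTER_CUBIC)[:,:600]
cv2.imwrite("pics/c.png",np.vstack([a[:300],b[:300,:550]]))
E
```

```text
s1 [ 0.53941448 -0.11983745  0.044     ]
s2 [ 0.52618183 -0.17963407  0.044     ]
s3 [ 0.51301887 -0.23994801  0.044     ]
s1 side [ 0.54083416 -0.12013672  0.048     ]
s2 side [ 0.52720627 -0.18136852  0.048     ]
s3 side [ 0.51495597 -0.23960886  0.048     ]
dish [0.49609222 0.11714128 0.015     ] [0.49845372 0.11712642 0.015     ]
cap [0.49452207 0.25270619 0.169     ] [0.4968515 0.2496168 0.169    ]
plate [array([0.552, 0.319]), array([0.556, 0.058]), array([0.438, 0.057]), array([0.434, 0.318])]
tray [array([ 0.599, -0.088]), array([ 0.563, -0.29 ]), array([ 0.455, -0.272]), array([ 0.489, -0.067])]
tins [ 0.78005868 -0.00173719  0.084     ] [ 0.7540757  -0.15035491  0.084     ] tape [0.7508832  0.20969901 0.03      ]
```

View pics/c.png

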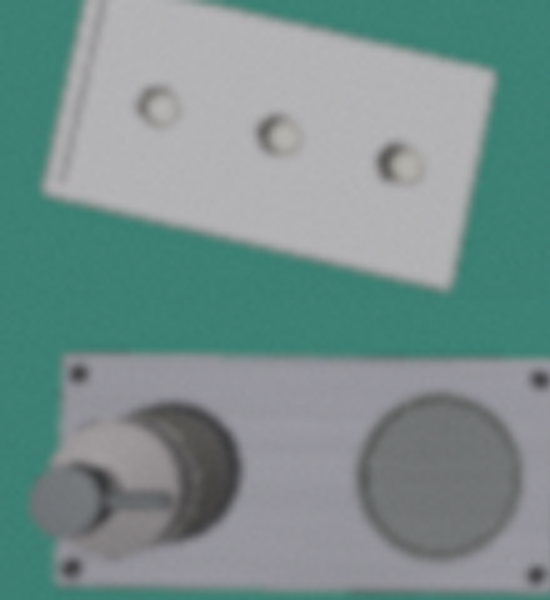

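The two views agree to about 2 mm. I'll hover over the middle stopper, with the jaws closing across the row, and check with the wrist camera.

Call:
arm_command(travel=[[0.03,0.045,0],[0.09,0.13,-0.01],[0.15,0.22,-0.03],[0.22,0.31,-0.05],[0.28,0.4,-0.07],[0.35,0.49,-0.09],[0.41,0.58,-0.11],[0.48,0.68,-0.13],[0.54,0.77,-0.15],[0.6,0.85,-0.16],[0.64,0.91,-0.17],[0.66,0.932,-0.172],[0.66,0.932,-0.172],[0.66,0.932,-0.172]], delta_rot=[[0,0,0.03],[0,0,0.1],[0,0,0.17],[0,0,0.24],[0,0,0.31],[0,0,0.38],[0,0,0.45],[0,0,0.52],[0,0,0.58],[0,0,0.63],[0,0,0.67],[0,0,0.68],[0,0,0.68],[0,0,0.68]], grip=0.6)

```text
time_s: 1.85
tcp_pos: [0.5262, -0.1804, 0.1595]
eef_rot: [180.0, -0.0, -101.9]
contact_force: [0.3, -0.5, -0.6]
gripper_width: 0.0527
gripper_force: 0.0
```

Run:
```python
from plant import r,viewer
import cv2,pickle
s=r.get_state();c=viewer.capture("wrist");c["s"]=s
print(s["tcp_pos"],s["eef_rot"],s["joints"],c["camera_matrix"],c["mount"])
pickle.dump(c,open("w1.pkl","wb"));cv2.imwrite("pics/w1.png",c["img"][:,:,::-1])
```

```text
[ 0.52616482 -0.18035692  0.15953944] [ 1.79977709e+02 -4.18176743e-03 -1.01926600e+02] [ 1.25015920e+00  1.36299111e+01 -2.12139291e+01 -1.23006575e-03
 -5.51788177e+01 -1.31760577e+01] [[309.70691629   0.         317.65764245]
 [  0.         309.70691629 201.33728436]
 [  0.           0.           1.        ]] [[ 1.08285326e-03 -9.66914682e-01 -2.55097676e-01  6.86496680e-02]
 [ 9.99999290e-01  9.20294354e-04  7.56597893e-04 -2.40122409e-04]
 [-4.96800661e-04 -2.55098314e-01  9.66914993e-01 -1.38481427e-01]
 [ 0.00000000e+00  0.00000000e+00  0.00000000e+00  1.00000000e+00]]
```

View pics/w1.png

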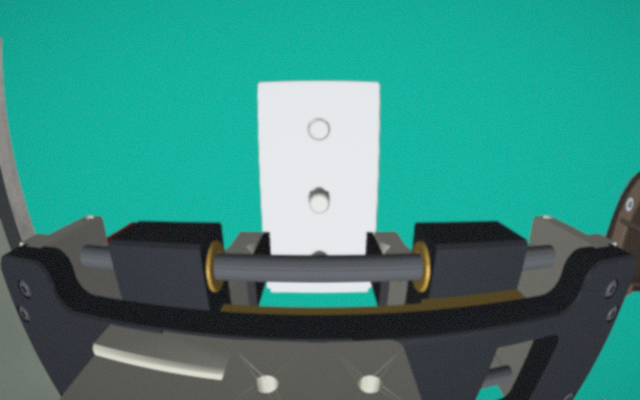

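The wrist image shows the tray straight ahead, with stopper heads at about (318.5,129) and (318.5,201); a third is half hidden behind the gripper rod at (319,255).

```bash
cat >> h.py <<'E'
from scipy.spatial.transform import Rotation as Ro
def wray(c,u,v,z):
    K=c["camera_matrix"]; p=np.array([u-K[0,2],v-K[1,2]]);rr=np.hypot(*p);th=rr/K[0,0]
    d=np.r_[p/rr*np.sin(th),np.cos(th)]
    M=c["mount"];R=Ro.from_euler("xyz",c["s"]["eef_rot"],degrees=True).as_matrix()
    o=c["s"]["tcp_pos"]+R@M[:3,3]; d=R@M[:3,:3]@d
    return o+d*(z-o[2])/d[2]
E
python3 - <<'E'
from h import *
c=pickle.load(open("w1.pkl","rb"))
for p in((318.5,129),(318.5,201.5),(319,256)):print(wray(c,*p,.048))
for p in((258,84),(379,84)):print(wray(c,*p,.024))
E
```

```text
[ 0.51264096 -0.24144208  0.048     ]
[ 0.52494937 -0.18271232  0.048     ]
[ 0.53473606 -0.13376914  0.048     ]
[ 0.55632782 -0.29218293  0.024     ]
[ 0.45198156 -0.2703497   0.024     ]
```

Call:
arm_command(travel=[[0,-0.001,-0.04],[0,-0.002,-0.1],[0,-0.002,-0.16],[0,-0.002,-0.2],[0,-0.002,-0.22],[0,-0.002,-0.225],[0,-0.002,-0.225]], delta_rot=[[0,0,0],[0,0,0],[0,0,0],[0,0,0],[0,0,0],[0,0,0],[0,0,0]])

```text
time_s: 2.78
tcp_pos: [0.5271, -0.1809, 0.0477]
eef_rot: [-179.9, 0.0, -101.9]
contact_force: [-0.1, -0.1, -0.3]
gripper_width: 0.0525
gripper_force: 0.0
```

Call:
arm_command(travel=[[0,0,0],[0,0,0],[0,0,0],[0,0,0],[0,0,0],[0,0,0]], delta_rot=[[0,0,0],[0,0,0],[0,0,0],[0,0,0],[0,0,0],[0,0,0]], grip=0, newtons=12)

```text
time_s: 3.52
tcp_pos: [0.5267, -0.1806, 0.0471]
eef_rot: [180.0, -0.0, -101.8]
contact_force: [-1.1, 0.4, 1.2]
gripper_width: 0.0176
gripper_force: 11.9
```

Call:
arm_command(travel=[[0,0,0.002],[0,0,0.004],[0,0,0.005],[0,0,0.006],[0,0,0.006]], delta_rot=[[0,0,0],[0,0,0],[0,0,0],[0,0,0],[0,0,0]])

```text
time_s: 4.15
tcp_pos: [0.5256, -0.1805, 0.0488]
eef_rot: [179.9, -0.0, -101.9]
contact_force: [1.4, 0.1, -19.7]
gripper_width: 0.0173
gripper_force: 12.0
```

b is held, with a 20 N pull-back. I'll return it and release, then try c.

Call:
arm_command(travel=[[0,0,-0.003],[0,0,-0.006],[0,0,-0.006]], delta_rot=[[0,0,0],[0,0,0],[0,0,0]])

```text
time_s: 4.53
tcp_pos: [0.5265, -0.1808, 0.0481]
eef_rot: [180.0, -0.0, -101.8]
contact_force: [-5.3, 2.1, 0.0]
gripper_width: 0.0176
gripper_force: 12.0
```

Call:
arm_command(travel=[[0,0,0],[0,0,0],[0,0,0],[0,0,0.02],[0,0,0.06],[0,0,0.1],[0.012,0.05,0.12],[0.024,0.1,0.12],[0.026,0.12,0.1],[0.026,0.12,0.06],[0.026,0.12,0.02],[0.026,0.12,0],[0.026,0.12,0],[0.026,0.12,0]], delta_rot=[[0,0,0],[0,0,0],[0,0,0],[0,0,0],[0,0,0],[0,0,0],[0,0,0],[0,0,0],[0,0,0],[0,0,0],[0,0,0],[0,0,0],[0,0,0],[0,0,0]], grip=0.6)

```text
time_s: 6.28
tcp_pos: [0.5402, -0.1208, 0.0476]
eef_rot: [-180.0, 0.0, -101.8]
contact_force: [-0.2, -0.1, -0.5]
gripper_width: 0.0528
gripper_force: 0.0
```

Call:
arm_command(travel=[[0,0,0],[0,0,0],[0,0,0],[0,0,0],[0,0,0],[0,0,0]], delta_rot=[[0,0,0],[0,0,0],[0,0,0],[0,0,0],[0,0,0],[0,0,0]], grip=0, newtons=12)

```text
time_s: 7.02
tcp_pos: [0.5395, -0.1206, 0.047]
eef_rot: [180.0, -0.0, -101.9]
contact_force: [-1.8, 0.7, 2.3]
gripper_width: 0.0178
gripper_force: 11.9
```

Call:
arm_command(travel=[[0,0,0.002],[0,0,0.004],[0,0,0.005],[0,0,0.006],[0,0,0.006]], delta_rot=[[0,0,0],[0,0,0],[0,0,0],[0,0,0],[0,0,0]])

```text
time_s: 7.65
tcp_pos: [0.5398, -0.1207, 0.0501]
eef_rot: [-180.0, 0.0, -101.9]
contact_force: [-0.3, -0.5, -0.0]
gripper_width: 0.0177
gripper_force: 11.8
```

c lifts freely. I'll carry it over the dish.

Call:
arm_command(travel=[[0,0,0.01],[0,0,0.03],[0,0,0.06],[0,0,0.1],[0,0,0.14],[-0.005,0.04,0.16],[-0.02,0.1,0.16],[-0.03,0.17,0.16],[-0.05,0.24,0.16],[-0.06,0.32,0.16],[-0.07,0.39,0.16],[-0.08,0.44,0.16],[-0.086,0.47,0.16],[-0.086,0.477,0.16],[-0.086,0.477,0.16]], delta_rot=[[0,0,0],[0,0,0],[0,0,0],[0,0,0],[0,0,0],[0,0,0],[0,0,0],[0,0,0],[0,0,0],[0,0,0],[0,0,0],[0,0,0],[0,0,0],[0,0,0],[0,0,0]])

```text
time_s: 9.52
tcp_pos: [0.4968, 0.1175, 0.1303]
eef_rot: [-180.0, 0.0, -101.9]
contact_force: [0.9, 0.3, -0.3]
gripper_width: 0.0177
gripper_force: 11.8
```

Run:
```python
from plant import r,viewer
import cv2,numpy as np
print(r.get_state()["joints"])
a=viewer.capture("side")["img"][90:290,190:390,::-1];b=viewer.capture("wrist")["img"][50:400,120:520,::-1]
cv2.imwrite("pics/p2.png",np.hstack([cv2.resize(a,(350,350),interpolation=cv2.INTER_CUBIC),b]))
```

```text
[ 3.53790095e+01  1.14071791e+01 -2.87880474e+01  4.64611607e-03
 -4.97982826e+01 -4.72326373e+01]
```

View pics/p2.png

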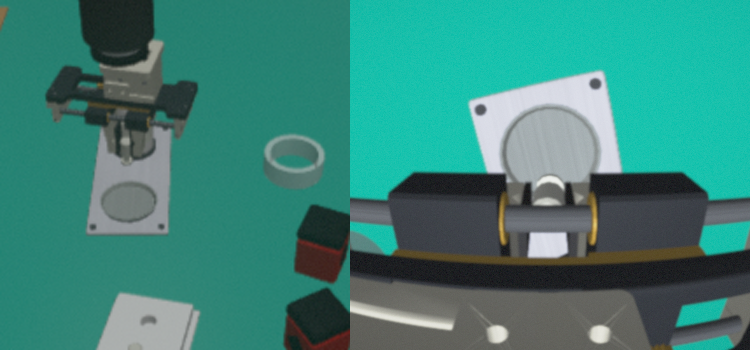

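The stopper hangs straight between the pads (at about (547,190) in the picture). The dish is centred under it (wrist pixel about (320,198)) and pocket c is empty. Lowering.

Call:
arm_command(travel=[[0,0,-0.02],[0,0,-0.06],[0,0,-0.1],[0,0,-0.13],[0,0,-0.145],[0,0,-0.152],[0,0,-0.156],[0,0,-0.158],[0,0,-0.158],[0,0,-0.158]], delta_rot=[[0,0,0],[0,0,0],[0,0,0],[0,0,0],[0,0,0],[0,0,0],[0,0,0],[0,0,0],[0,0,0],[0,0,0]])

```text
time_s: 10.88
tcp_pos: [0.4969, 0.1179, 0.0513]
eef_rot: [-180.0, 0.0, -101.8]
contact_force: [0.3, 0.3, -0.4]
gripper_width: 0.0176
gripper_force: 11.8
```

Call:
arm_command(travel=[[0,0,-0.001],[0,0,-0.002],[0,0,-0.002]], delta_rot=[[0,0,0],[0,0,0],[0,0,0]])

```text
time_s: 11.25
tcp_pos: [0.4968, 0.1178, 0.0501]
eef_rot: [-180.0, 0.0, -101.8]
contact_force: [0.3, 0.3, -0.4]
gripper_width: 0.0178
gripper_force: 11.8
```

Call:
arm_command(travel=[[0,0,-0.001],[0,0,-0.002],[0,0,-0.002],[0,0,-0.002]], delta_rot=[[0,0,0],[0,0,0],[0,0,0],[0,0,0]])

```text
time_s: 11.75
tcp_pos: [0.4966, 0.1179, 0.0496]
eef_rot: [180.0, 0.0, -101.8]
contact_force: [-3.8, 0.7, 8.0]
gripper_width: 0.0175
gripper_force: 12.0
```

Call:
arm_command(travel=[[0,0,0.001],[0,0,0.001]], delta_rot=[[0,0,0],[0,0,0]])

```text
time_s: 12.0
tcp_pos: [0.4967, 0.1179, 0.0497]
eef_rot: [180.0, 0.0, -101.9]
contact_force: [-1.6, 0.3, 4.0]
gripper_width: 0.0177
gripper_force: 12.0
```

Call:
arm_command(travel=[[0,0,0],[0,0,0],[0,0,0],[0,0,0],[0,0,0.02],[0,0,0.06],[0,0,0.12],[0,0,0.2],[0,0,0.28],[0,0,0.35],[0,0,0.39],[0,0,0.4],[0,0,0.4]], delta_rot=[[0,0,0],[0,0,0],[0,0,0],[0,0,0],[0,0,0],[0,0,0],[0,0,0],[0,0,0],[0,0,0],[0,0,0],[0,0,0],[0,0,0],[0,0,0]], grip=0.6)

```text
time_s: 13.62
tcp_pos: [0.4965, 0.1177, 0.2494]
eef_rot: [180.0, 0.0, -101.9]
contact_force: [-0.6, 0.6, -0.1]
gripper_width: 0.0529
gripper_force: 0.0
```

Run:
```python
from plant import r,viewer
import cv2,numpy as np,pickle
s=r.get_state();print(s["tcp_pos"],s["joints"])
a=viewer.capture("side")["img"][90:290,190:390,::-1];c=viewer.capture("wrist");c["s"]=s;b=c["img"][50:400,120:520,::-1]
pickle.dump(c,open("w2.pkl","wb"))
cv2.imwrite("pics/p3.png",np.hstack([cv2.resize(a,(350,350),interpolation=cv2.INTER_CUBIC),b]))
```

```text
[0.49645258 0.11773138 0.24942923] [ 3.54110625e+01  4.75556999e+00 -1.94133754e+01 -1.55991115e-02
 -6.58280693e+01 -4.72643150e+01]
```

View pics/p3.png

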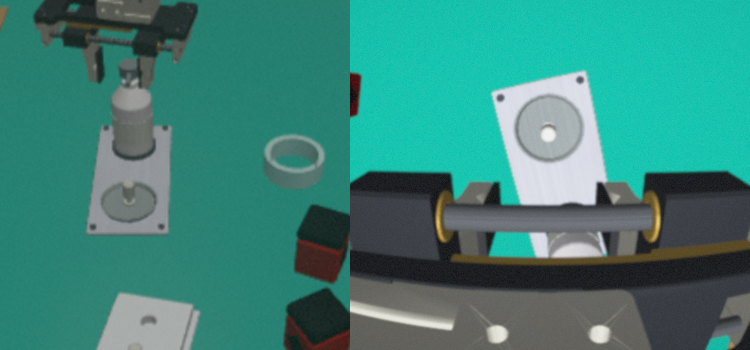

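The stopper stands upright near the dish centre (wrist crop about (548,133), dish (549,128)). Next I'll shut the fingers and hover above the cap, checking the numbers alongside.

Call:
arm_command(travel=[[0,0.02,0],[0,0.06,0],[0,0.11,0],[-0.002,0.16,0],[-0.003,0.21,0],[-0.004,0.25,0],[-0.004,0.275,-0.01],[-0.004,0.275,-0.04],[-0.004,0.275,-0.08],[-0.004,0.275,-0.1],[-0.004,0.275,-0.1]], delta_rot=[[0,0,0],[0,0,0],[0,0,0],[0,0,0],[0,0,0],[0,0,0],[0,0,0],[0,0,0],[0,0,0],[0,0,0],[0,0,0]], grip=0)

```text
time_s: 15.1
tcp_pos: [0.4944, 0.2545, 0.1986]
eef_rot: [179.9, -0.1, -101.9]
contact_force: [0.4, 0.1, -0.2]
gripper_width: 0.0005
gripper_force: 0.0
```

Run:
```python
from h import *
from plant import r,viewer
c=pickle.load(open("w2.pkl","rb"))
print('stopper',wray(c,318,183,.051),'dish',wray(c,319,178,.015))
d=pickle.load(open("cams.pkl","rb"));print('cap',ray(d["top"],203.5,264.8,.169))
a=viewer.capture("side")["img"][80:200,210:330,::-1];t=viewer.capture("top")["img"][200:300,180:300,::-1]
print(r.get_state()["tcp_pos"],r.get_state()["gripper_width"])
cv2.imwrite("pics/p4.png",np.hstack([cv2.resize(a,(400,400),interpolation=cv2.INTER_CUBIC),cv2.resize(t,(400,333),interpolation=cv2.INTER_CUBIC)[:400] if 0 else cv2.copyMakeBorder(cv2.resize(t,(400,333)),0,67,0,0,0)]))
```

```text
stopper [0.49589668 0.11707603 0.051     ] dish [0.49484544 0.1183305  0.015     ]
cap [0.49485947 0.25596023 0.169     ]
[0.49507963 0.25518017 0.19996406] 0.0003718950006630163
```

View pics/p4.png

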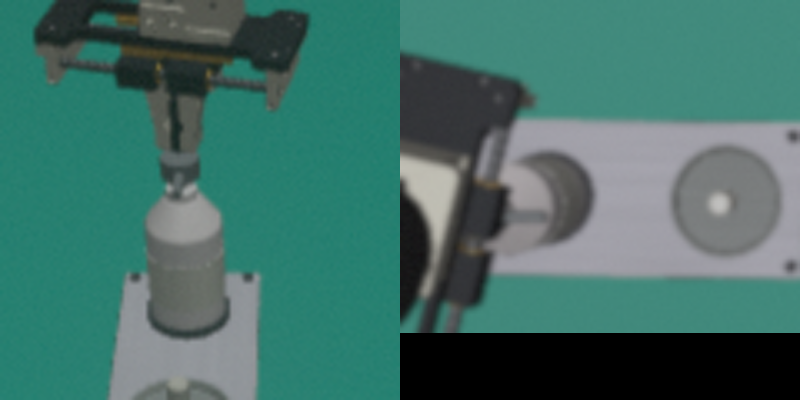

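The stopper is about 2 mm from the dish centre and the closed tips hang right over the cap (crop about (180,155)). Pressing slowly.

Call:
arm_command(travel=[[0,0,-0.01],[0,0,-0.018],[0,0,-0.02],[0,0,-0.022],[0,0,-0.024],[0,0,-0.026],[0,0,-0.028],[0,0,-0.03],[0,0,-0.032],[0,0,-0.032]], delta_rot=[[0,0,0],[0,0,0],[0,0,0],[0,0,0],[0,0,0],[0,0,0],[0,0,0],[0,0,0],[0,0,0],[0,0,0]])

```text
time_s: 16.45
tcp_pos: [0.4948, 0.2554, 0.1838]
eef_rot: [-180.0, 0.0, -101.8]
contact_force: [-2.6, -0.1, 5.8]
gripper_width: 0.0002
gripper_force: 3.0
```

Call:
arm_command(travel=[[0,0,-0.002],[0,0,-0.004],[0,0,-0.006],[0,0,-0.007],[0,0,-0.008],[0,0,-0.008]], delta_rot=[[0,0,0],[0,0,0],[0,0,0],[0,0,0],[0,0,0],[0,0,0]])

```text
time_s: 17.2
tcp_pos: [0.4949, 0.2554, 0.1803]
eef_rot: [-180.0, 0.0, -101.8]
contact_force: [-2.9, -1.1, 9.0]
gripper_width: 0.0006
gripper_force: 4.5
```

Nearly at the bottom; I'll add a little more until the force rises above 9 N.

Call:
arm_command(travel=[[0,0,-0.001],[0,0,-0.002],[0,0,-0.003],[0,0,-0.003],[0,0,-0.003]], delta_rot=[[0,0,0],[0,0,0],[0,0,0],[0,0,0],[0,0,0]])

```text
time_s: 17.82
tcp_pos: [0.4949, 0.2554, 0.1801]
eef_rot: [-179.9, 0.0, -101.8]
contact_force: [-7.4, -2.8, 20.3]
gripper_width: 0.0002
gripper_force: 9.5
```

It's at the stop: 20 N with no further travel. Rising slowly and clear.

Call:
arm_command(travel=[[0,0,0.004],[0,0,0.008],[0,0,0.012],[0,0,0.016],[0,0,0.02],[0,0,0.026],[0,0,0.04],[0,0,0.07],[0,0,0.11],[0,0,0.14],[0,0,0.15],[0,0,0.15],[0,0,0.15],[0,0,0.15]], delta_rot=[[0,0,0],[0,0,0],[0,0,0],[0,0,0],[0,0,0],[0,0,0],[0,0,0],[0,0,0],[0,0,0],[0,0,0],[0,0,0],[0,0,0],[0,0,0],[0,0,0]])

```text
time_s: 19.58
tcp_pos: [0.4945, 0.2552, 0.2524]
eef_rot: [180.0, -0.1, -101.9]
contact_force: [-0.5, -0.5, 0.4]
gripper_width: 0.0001
gripper_force: 0.0
```

Run:
```python
from plant import r,viewer
import cv2
cv2.imwrite("pics/end.png",viewer.capture("side")["img"][:,:,::-1])
```

```text
(no output)
```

View pics/end.png

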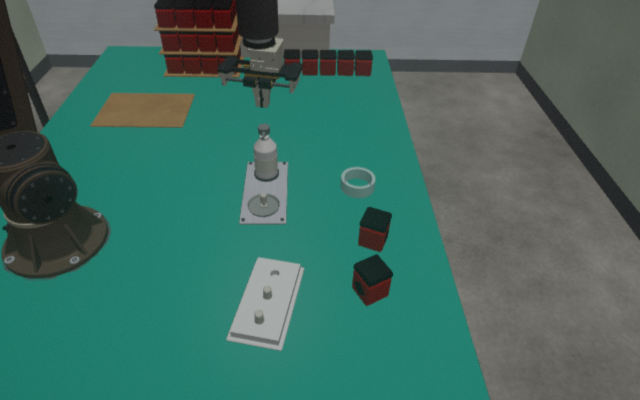

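The stopper stands in the dish at (264,200), the cap is back up at (264,130), and the tins, tape and the other two stoppers haven't moved.

```bash
python3 -c "
from plant import close_job
print(close_job())"
```

```text
the job is handed in; nothing more can be done
None
```

Stopper c was the free one: it now stands upright within about 2 mm of the dish centre, the cap was pressed slowly to its stop (20 N) and came back up, and the job is handed in at about 20 s; b tugged as held, a was not tugged, and the tins and tape did not move.

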